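# Set out the next painter's kit

## Robot

A 7-joint arm with a two-finger parallel gripper is mounted at the origin on the work surface. World frame = base frame: x ahead of the robot, y to its left, z up, the work surface at z = 0. Lengths are in m, angles in rad, forces in N, time in s.
With the tool pointing down it reaches from about 0.425 to 0.95 m from the base axis. Payload 4.7 kg.
Tool frame: the origin (TCP) lies on the centre line of the jaws, within the pads' length; the fingertips stand robot.nose_length ahead of it and the grasp point (between the pads) lies 8 mm behind it (robot.nose_length is the distance from the TCP to the fingertips, in m); z points along the fingers, y is the line along which they close (so a half turn about z gives the same grasp; the last joint's range is limited). The gripper opens to 85 mm and grips with 20 to 120 N. Pads are 22 mm wide; open, the fingers measure 114 mm over their backs; the gripper's body (76 mm by 85 mm) begins 54 mm behind the grasp point. The pads swing forward as they close: fully open they stand 13 mm farther back than shut.
Start: joints at [-1.145, 0.469, -0.049, 1.532, 0.024, 1.141, -0.082], TCP at [0.296, 0.606, 0.242] pointing down, gripper open.
Joint ranges: [-2.59, 2.59], [-0.33, 1.99], [-1.39, 1.29], [0.1, 2.45], [-1.04, 4.18], [0.21, 1.99], [-2.66, 2.66]. Speed limits (rad/s): [2.57, 2.57, 3.14, 3.14, 3.14, 3.14, 3.14].

## Interface

Orientations are given as [roll, pitch, yaw] about the fixed x, y, z axes, in that order (R = Rz(yaw) Ry(pitch) Rx(roll)).
In Python, from plant import robot gives the robot as it stands. Calls block until the motion is done:
- robot.goto(position, orientation): joint-space move of the TCP to a pose.
- robot.move_straight(position, vel=0.15, attitude=None, contact_N=None): straight line of the TCP; attitude=None keeps the orientation; vel is the mean speed in m/s. With contact_N (N) it stops when the force on the tool has changed by that much, and returns True; else False.
- robot.move_joints(angles): joint-space move.
- robot.grip(opening, strength=None): opening from 0.0 (shut) to 1.0 (fully open); strength is the grip in N (None keeps the last); returns when the fingers have stopped.
- robot.sleep(seconds).
- robot.inverse_kinematics(position, orientation): joint angles nearest the present ones, or None.
- robot.sense(): the state.
- robot.grab_frame(name): name is "side" or "top"; returns a dict with "image" (400x640x3 uint8, red, green, blue), "range_z" (400x640 float32, m along the optical axis (not along the pixel's ray), 0 where there is no reading), "fx", "fy", "cx", "cy" (pixels), "R" (3x3) and "t" (3): a world point X has camera coordinates R X + t. Camera axes: x right, y down, z forward; pixel columns grow to the right and rows downward; lengths in m; the calibration is good to about 2 mm. A picture is of the moment at which its call begins.
A pose or a line that the arm cannot do raises robot.IKError and nothing moves.
- robot.close_job(): hands the job in; it is judged then, once.
The state is a dict: "t": time; "joint_pos": joint angles; "joint_velocities": joint speeds; "effort": joint torques, N m; "tcp_pos": TCP position; "tcp_rot": TCP orientation; "wrist_force": force on the tool from outside, world axes, zero at the start; "torque": the same for the moment, N m; "opening": opening from 0.0 (shut) to 1.0 (fully open); "gripper_force": force on a finger pad.
Only numpy, scipy, OpenCV 4.12 (cv2) and the standard library are available. Lean on these libraries where they do the work, as an engineer would, in place of code of your own. Each camera call takes 0.05 s, during which the arm holds its last target. There are 200 camera calls.

## Task

Set out the next painter's kit: lay the oval black plaque flat on the oval drawn on the white card so that it fills the outline, and then lay the small plywood oval template on top of the plaque, centred and lying the same way lengthwise. Stand the paint jar upright on the cork mat midway between the two trays, and stand each of the two mirror-image plywood feet upright in the empty front compartment of the tray whose sample foot has the same hand. Leave the water glass where it stands.

Things in the scene. Friction and masses are not known exactly. Their poses are not given: they have to be found in the camera images.
- plaque_c (a point): oval (elliptic) wooden plaque lying face up on the table, black face with a dark red-brown rim, 96 long x 56 wide x 10 mm thick, about 50 g. This point: its centre, 5 above its underside; x along its length, z up. (A finished one with a painted blue and ochre face lies beyond the mat: not part of the job.)
- template_c (a point): small oval plywood template lying flat, 60 long x 36 wide x 5 mm thick, with a grip bar upright in its middle, 24 long (lengthwise) x 10 thick, its top 25 above the template's underside. This point: its centre, 12.5 above its underside; x along its length, z up.
- jar_c (a point): closed round paint jar, dark red, with a white cap, 46 diameter x 62 mm high, about 120 g. This point: its centre, 31 above its underside; z up.
- foot_l_c (a point): left-hand plywood stand foot standing on the table, L-shaped from above: fin 64 long (x) x 12 thick x 42 mm high; at its +x end a toe 14 wide (x), 12 high, reaching 30 out from the fin, with a lip 26 high at its tip. Seen from above, toe end away from you, the toe points left (+y). Mirror image of the other foot. This point: in the fin, 21 above its underside, 6 from the fin's middle away from the toe end; z up.
- foot_r_c (a point): right-hand plywood stand foot standing on the table, L-shaped from above: fin 64 long (x) x 12 thick x 42 mm high; at its +x end a toe 14 wide (x), 12 high, reaching 30 out from the fin, with a lip 26 high at its tip. Seen from above, toe end away from you, the toe points right (-y). Mirror image of the other foot. This point: in the fin, 21 above its underside, 6 from the fin's middle away from the toe end; z up.
- card_oval (a point): white card 148 x 105 x 2 mm thick, fixed on the table, with a pencilled oval 99 x 59 in its middle, long way along the card. This point: the oval's centre on the card's top, 2 above the table; x along the oval's length.
- mat_mid (a point): cork mat 360 x 160 x 3 mm thick, fixed, carrying the two trays near its ends. This point: middle of the mat's top, midway between the trays, 3 above the table; y along the mat's length towards one tray (the trays' near sides stand 76 away on either side).
- tray_l_in (a point): fixed white tray for left-hand feet, 152 x 98 mm, walls 18 high, 4 thick, on either end of the mat. Its rear compartment holds a fixed sample foot of that hand, 42 high; the front one (nearer the robot, 90 x 90 inside) is empty. This point: middle of the front compartment's floor, 6 above the table; x to the rear (the sample begins 54 away), z up.
- tray_r_in (a point): fixed white tray for right-hand feet, 152 x 98 mm, walls 18 high, 4 thick, on either end of the mat. Its rear compartment holds a fixed sample foot of that hand, 42 high; the front one (nearer the robot, 90 x 90 inside) is empty. This point: middle of the front compartment's floor, 6 above the table; x to the rear (the sample begins 54 away), z up.
- glass: empty clear drinking glass for water, 64 diameter x 85 mm high, standing loose among the things; must stay where it is. Origin: centre of its underside; z up.
Things that resemble listed ones, but are neither listed nor needed, are in the scene too. Leave any green or orange look-alike of the part that bears foot_l_c alone. What is shaped like the part that bears plaque_c but green is not meant.

How it is judged:
At the end, for the whole second after the job is handed in: Plaque flat on the drawn oval (10 mm, 0.2 rad), template flat on the plaque (centred 10 mm, 0.25 rad), jar upright on the mat midway between the trays (15 mm), each foot upright on the front floor of its own hand's tray; all released and at rest (horizontal distance between plaque_c and card_oval below 0.01 m and angle between the x axis of plaque_c and the x axis of card_oval, either way round below 0.2 rad and angle between each of plaque_c, template_c, jar_c, foot_l_c, foot_r_c's own z axis and vertical below 0.1 rad and height (world z) of plaque_c below 0.012 m and horizontal distance between template_c and plaque_c below 0.01 m and angle between the x axis of template_c and the x axis of plaque_c, either way round below 0.25 rad and height (world z) of template_c between 0.02 and 0.03 m and horizontal distance between jar_c and mat_mid below 0.015 m and height (world z) of jar_c below 0.039 m and x of foot_l_c in the frame of tray_l_in between -0.042 and 0.042 m and y of foot_l_c in the frame of tray_l_in between -0.042 and 0.042 m and z of foot_l_c in the frame of tray_l_in between 0.015 and 0.026 m and x of foot_r_c in the frame of tray_r_in between -0.042 and 0.042 m and y of foot_r_c in the frame of tray_r_in between -0.042 and 0.042 m and z of foot_r_c in the frame of tray_r_in between 0.015 and 0.026 m and linear speed of each of plaque, template, jar, foot_l, foot_r below 0.02 m/s and angular speed of each of plaque, template, jar, foot_l, foot_r below 0.2 rad/s); the robot touches nothing.
It fails at once if the water glass is moved more than 20 mm or tipped (distance of glass from where it was at the start of the episode above 0.02 m or angle between glass's own z axis and vertical above 0.3 rad).
It also fails if it takes over 118 s, if anything falls off the work surface, if the arm or the gripper's body presses on something with over 40 N, if the wrist force passes 120 N, or if a joint passes its speed limit or range.

## Working session

There is one attempt and no reset: what is moved stays moved. The work goes in short steps, each a Python script; the robot and the scene stay as the last script left them, time stands still between calls to the robot, and variables do not carry over. Pictures are saved under pics/ and viewed, at most 14 in all, crops included, and the job is handed in when it is done.

```bash
ls; mkdir -p pics
python3 - <<'E'
from plant import robot
import cv2,numpy as np
s=robot.sense();print(s,robot.nose_length)
for n in("top","side"):
    f=robot.grab_frame(n);cv2.imwrite(f"pics/{n}0.png",f["image"][:,:,::-1]);np.savez(f"pics/{n}0.npz",**f)
    print(n,f["fx"],f["fy"],f["cx"],f["cy"],-f["R"].T@f["t"],f["R"])
E
```

```text
pics
{'t': 0.0, 'joint_pos': array([-1.14493452,  0.46947101, -0.04863118,  1.53368094,  0.02409463,
        1.14099473, -0.08225437]), 'joint_velocities': array([-2.05061698e-03, -1.36850264e-04,  8.15519013e-04, -8.02731197e-04,
        7.85672191e-04,  1.74189954e-03, -7.46780625e-06]), 'effort': array([-2.62120393e-04, -5.10304821e+01, -4.64537821e-02, -2.37715602e+01,
        1.06335137e-02,  7.30911604e-03,  5.79549166e-06]), 'tcp_pos': array([0.29621653, 0.60591177, 0.24124707]), 'tcp_rot': array([-3.13962470e+00,  5.03380657e-05,  2.68693797e+00]), 'wrist_force': array([-0.46064658, -0.73788756, -0.08142041]), 'torque': array([-0.01357128,  0.01447945,  0.04343131]), 'gripper_force': 0.0, 'opening': 0.9997836839590983} 0.011
top 380.97857636387226 380.97857636387226 324.27923178829576 198.49424994671685 [ 0.29798879 -0.01438903  1.16383817] [[-0.02175146 -0.99976136  0.00202194]
 [-0.98595135  0.0211159  -0.16569264]
 [ 0.1656104  -0.00559759 -0.98617537]]
side 389.60161390562195 389.60161390562195 321.72511650599847 196.98959299701542 [ 0.07508808 -0.86926741  0.85379929] [[ 0.91343597 -0.40694763  0.00532531]
 [-0.25763374 -0.58831582 -0.76649158]
 [ 0.31505489  0.698769   -0.64223228]]
```

View pics/top0.png

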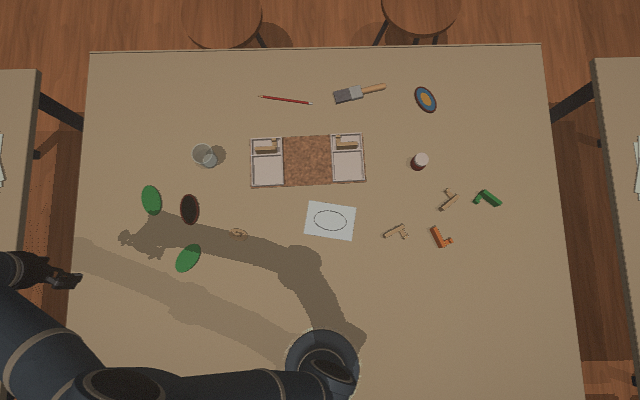

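View pics/side0.png

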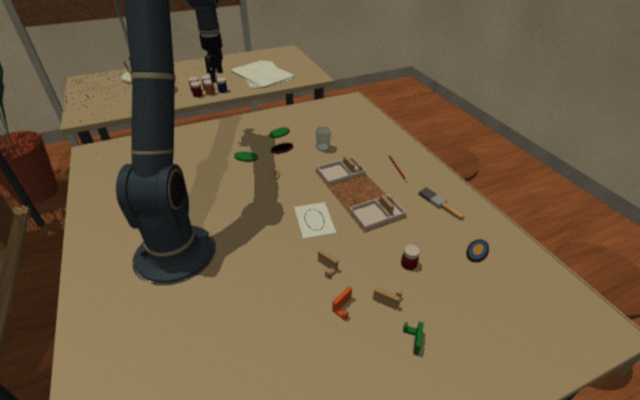

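Candidates (top view):
- Plaque: black oval (190,209). Green ovals (151,199) and (188,258) and the painted one (425,99) are excluded.
- Feet: plywood ones at (396,232) and (448,200). Orange (441,237), green (487,198) and the tray samples (265,146), (346,143) are excluded.
- Template: (238,233).
- Jar: (420,161).
- Glass: (205,155).

Next, one close crop to check these choices.

Run:
```python
import cv2,numpy as np
i=cv2.imread("pics/top0.png")
a=cv2.resize(i[125:200,240:375],None,fx=5,fy=4*1.25,interpolation=cv2.INTER_CUBIC)[:300]
def c(y0,y1,x0,x1,w,h): return cv2.resize(i[y0:y1,x0:x1],(w,h),interpolation=cv2.INTER_CUBIC)
A=c(125,195,240,370,520,280);B=c(180,250,380,510,520,280);C=c(175,245,180,250,280,280);D=c(130,200,400,470,280,280)
cv2.imwrite("pics/crop1.png",np.vstack([np.hstack([A,C]),np.hstack([B,D])]))
```

```text
(no output)
```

View pics/crop1.png

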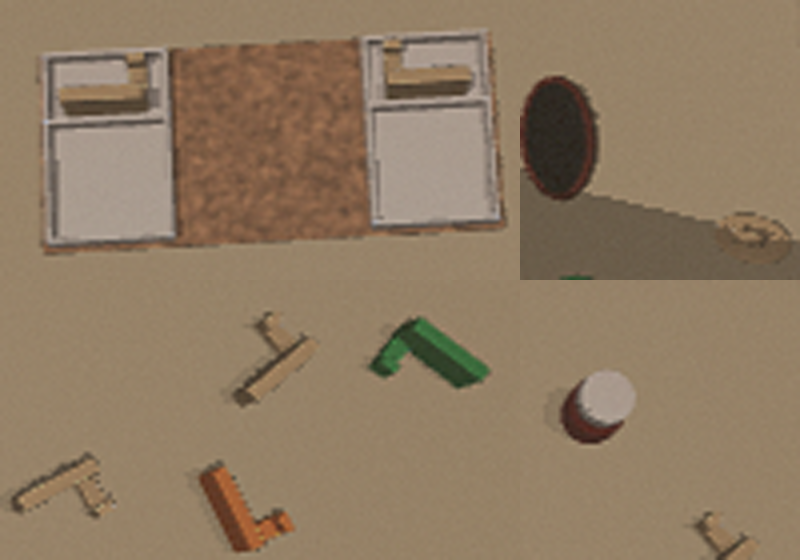

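The crop (4x) confirms the choices:
- **Feet:** foot (396,232) has its toe to the right, so it is foot_r. Foot (448,200) has its toe to the left, so it is foot_l.
- **Trays:** the left-image tray sample (toe end right, toe up) is left-handed. The right-image tray sample is right-handed.

Now measuring.

```bash
cat > see.py <<'E'
import cv2,numpy as np
def ray(f,uv,z):
    uv=np.atleast_2d(uv).astype(float);R=f["R"];C=-R.T@f["t"]
    d=np.c_[(uv[:,0]-f["cx"])/f["fx"],(uv[:,1]-f["cy"])/f["fy"],np.ones(len(uv))]@R
    return C+d*((z-C[2])/d[:,2])[:,None]
def cloud(f):
    h,w=f["range_z"].shape;u,v=np.meshgrid(np.arange(w),np.arange(h));Z=f["range_z"]
    c=np.stack([(u-f["cx"])/f["fx"]*Z,(v-f["cy"])/f["fy"]*Z,Z],-1)-f["t"]
    P=c@f["R"];P[Z==0]=np.nan;return P
def blob(mask,box):
    x0,y0,x1,y1=box;m=np.zeros(mask.shape,np.uint8);m[y0:y1,x0:x1]=mask[y0:y1,x0:x1]
    n,l,s,c=cv2.connectedComponentsWithStats(m);return (l==1+np.argmax(s[1:,4])) if n>1 else m>0
def rect(f,m,z):  # pixels -> metric min-area rect at plane z
    v,u=np.nonzero(m);P=ray(f,np.c_[u,v],z)[:,:2]
    (c,wh,a)=cv2.minAreaRect((P*1000).astype(np.float32))
    if wh[0]<wh[1]: wh=wh[::-1];a+=90
    return np.r_[c],np.r_[wh],((a+90)%180)-90
def pca(f,m,z):
    v,u=np.nonzero(m);P=ray(f,np.c_[u,v],z)[:,:2]*1000;c=P.mean(0);w,V=np.linalg.eigh(np.cov((P-c).T))
    return c,4*np.sqrt(w[::-1]),(np.degrees(np.arctan2(V[1,1],V[0,1]))+90)%180-90
E
python3 - <<'E'
import numpy as np,cv2
from see import *
np.set_printoptions(precision=1,suppress=True)
f=dict(np.load("pics/top0.npz"));g=dict(np.load("pics/side0.npz"))
im=f["image"].astype(int);r,gr,b=im[...,0],im[...,1],im[...,2];hsv=cv2.cvtColor(f["image"],cv2.COLOR_RGB2HSV)
for n,uv in dict(table=(400,280),plaque=(190,209),card=(312,212),mat=(307,160),jarcap=(421,158),jarbody=(415,166),tray=(267,172),tmpl=(238,233),shadow=(238,243),fin=(396,229)).items(): print(n,im[uv[1],uv[0]],hsv[uv[1],uv[0]])
P=cloud(f);z=P[...,2]*1000
print("table z",np.nanmedian(z[270:300,400:500]),np.nanstd(z[270:300,400:500]))
B=dict(foot_r=(378,218,412,242),foot_l=(434,182,461,214),jar=(405,148,433,174),tmpl=(226,224,252,242),samL=(253,134,282,155),samR=(332,131,360,153),glass=(190,142,220,170))
for n,bx in B.items():
    x0,y0,x1,y1=bx; q=z[y0:y1,x0:x1];print(n,"zmax pct",np.nanpercentile(q,[50,90,95,99,100]))
for n,h in dict(foot_r=42,foot_l=42,jar=62,samL=48,samR=48,tmpl=25).items():
    m=blob((np.abs(z-h)<7).astype(np.uint8),B[n]);print(n,m.sum(),"rect",*rect(f,m,h/1000),"pca",*pca(f,m,h/1000))
m=blob((im.max(2)<60).astype(np.uint8),(172,185,208,230));print("plaque",m.sum(),*rect(f,m,.01),*pca(f,m,.01))
m=blob(((hsv[...,1]<50)&(hsv[...,2]>120)).astype(np.uint8),(295,195,365,245));print("card",m.sum(),*rect(f,m,.002))
m=blob(((hsv[...,1]<40)&(hsv[...,2]>100)).astype(np.uint8),(408,150,432,167));print("cap",m.sum(),*rect(f,m,.062),*pca(f,m,.062))
for n,bx in dict(L=(245,130,290,192),R=(325,128,370,190)).items():
    m=blob(((hsv[...,1]<60)&(hsv[...,2]>90)).astype(np.uint8),bx);print("tray",n,m.sum(),*rect(f,m,.02))
m=blob(((hsv[...,1]>80)&(hsv[...,0]<14)).astype(np.uint8),(245,125,370,195));print("mat",m.sum(),*rect(f,m,.003))
E
```

```text
table [151 130 105] [ 16  78 151]
plaque [48 43 37] [16 58 48]
card [172 172 167] [ 30   7 172]
mat [118  88  63] [ 14 119 118]
jarcap [170 155 142] [ 14  42 170]
jarbody [83 45 39] [  4 135  83]
tray [170 156 143] [ 14  41 170]
tmpl [145 125  92] [ 19  93 145]
shadow [109  96  76] [ 18  77 109]
fin [158 129  95] [ 16 102 158]
table z 1.2192480197061428 2.213325735663038
foot_r zmax pct [ 1.6 40.3 43.1 45.5 48. ]
foot_l zmax pct [ 2.  38.3 42.9 45.5 48.5]
jar zmax pct [ 2.4 62.9 64.6 66.2 67.7]
tmpl zmax pct [ 2.2  8.4 21.2 26.4 27.8]
samL zmax pct [10.  46.9 49.2 51.6 52.8]
samR zmax pct [12.1 46.6 48.8 50.7 52.8]
glass zmax pct [13.3 82.2 84.7 86.7 89.9]
foot_r 89 rect [ 386.1 -224.9] [64.  11.7] -65.0075626373291 pca [ 385.9 -224.5] [74.6 13.8] -63.49624501452192
foot_l 90 rect [ 468.4 -396.6] [63.8 12.4] -52.336002349853516 pca [ 468.3 -396.7] [76.3 14.6] -52.29529021329847
jar 154 rect [ 596.7 -312.9] [41.  40.4] 60.902488708496094 pca [ 596.5 -313.3] [43.4 42.1] -56.31967701170953
samL 92 rect [644.7 155.9] [60.9 12.6] 88.7899169921875 pca [644.6 155.7] [71.2 16. ] -87.51680487195043
samR 93 rect [652.8 -93.6] [61.9 14.6] -87.90367197990417 pca [653.4 -93.2] [76.7 16.3] -88.45300418437006
tmpl 27 rect [388.  243.5] [24.7  9.3] 70.57242584228516 pca [387.6 243.8] [29.3 11.6] 70.95482924476028
plaque 324 [465.  394.1] [89.2 43.5] 10.2641019821167 [467.2 394.5] [88.6 44.2] 6.837581463551459
card 1629 [425.8 -36.1] [149.5 105.7] 79.68885040283203
cap 12 [ 584.1 -311.3] [29.7  6.1] 88.78473663330078 [ 584.6 -311.3] [37.7  7.1] 88.31427004780835
tray L 1277 [611.8 155.6] [154.7 100. ] 2.5272581577301025
tray R 1276 [620.9 -93.9] [155.3  98.6] 1.8495222330093384
mat 2356 [617.8   4.8] [221.3 159. ] -87.97709131240845
```

Measured sizes match the given ones (fins 64x12, card 149x106, tray 154x99, tray gap about 250, grip bar 25x9). Next: refine the plaque and check that every pose is reachable.

```bash
cat > act.py <<'E'
import numpy as np
from plant import robot
def wrap(a): return (a+np.pi)%(2*np.pi)-np.pi
def yawpick(p,yaw,flip=True):
    q0=robot.sense()["joint_pos"];best=None
    for y in ([yaw,yaw+np.pi] if flip else [yaw]):
        q=robot.inverse_kinematics(p,[np.pi,0,wrap(y)])
        if q is not None:
            c=np.abs(np.array(q)-q0).max()
            if best is None or c<best[0]: best=(c,wrap(y))
    return None if best is None else best[1]
def above(x,y,z,yaw,zlow=None):
    yw=yawpick([x,y,z],yaw)
    if yw is None: raise SystemExit(f"no IK {x,y,z,yaw}")
    robot.goto([x,y,z],[np.pi,0,yw])
    return yw
def st(tag=""):
    s=robot.sense();print(tag,"t %.1f"%s["t"],"tcp",np.round(s["tcp_pos"],4),"yaw %.3f"%s["tcp_rot"][2],"open %.3f"%s["opening"],"gf %.1f"%s["gripper_force"],"wf",np.round(s["wrist_force"],1));return s
D=np.deg2rad
TR=D(2.1)
CARD=(.4258,-.0361,D(79.7)); MID=(.6168,.0309)
def tray(p,x,y): c,s=np.cos(TR),np.sin(TR); return p[0]+c*x-s*y,p[1]+s*x+c*y
TL=(.5848,.1546);TRR=(.5939,-.0949)
TMP=(.3880,.2437,D(70.8)); JAR=(.5966,-.3131)
FR=(.3834,-.2193,D(-64.3)); FL=(.4647,-.3919,D(-52.3))
E
python3 - <<'E'
import numpy as np,cv2
from see import *; from act import *
np.set_printoptions(precision=1,suppress=True)
f=dict(np.load("pics/top0.npz"));im=f["image"].astype(int);hsv=cv2.cvtColor(f["image"],cv2.COLOR_RGB2HSV)
for t in (75,90,100):
    m=blob(((hsv[...,2]<t)&((hsv[...,0]<25)|(hsv[...,2]<60))).astype(np.uint8),(172,190,208,226))
    print("plaque",t,m.sum(),*rect(f,m,.01),*pca(f,m,.01))
lx=tray(TL,-.007,.006);rx=tray(TRR,.007,.006)
for n,p,z in [("card",CARD,.013),("card",CARD,.15),("tmp",TMP,.02),("tmp",TMP,.15),("fr",FR,.02),("fr",FR,.15),("fl",FL,.02),("jar",(*JAR,0),.03),("mid",(*MID,0),.03),("tl",(*lx,TR-D(90)),.03),("tr",(*rx,TR-D(90)),.03)]:
    print(n,[robot.inverse_kinematics([p[0],p[1],z],[np.pi,0,wrap(p[2]+k)]) is not None for k in (0,np.pi)])
E
```

```text
plaque 75 392 [468.1 391.4] [93.  51.9] 2.3166091442108154 [467.  392.4] [93.7 52. ] 7.178106782246147
plaque 90 464 [468.1 392.9] [93.5 54.9] 1.8951305150985718 [467.1 391.8] [97.3 57.3] 6.7781205387884995
plaque 100 483 [466.8 391.6] [96.5 57.6] 11.132474899291992 [467.1 391.8] [97.9 59.2] 7.169691811226016
card [True, True]
card [True, True]
tmp [True, True]
tmp [True, True]
fr [True, True]
fr [True, True]
fl [True, True]
jar [True, True]
mid [True, True]
tl [True, True]
tr [True, True]
```

Plaque: (0.467, 0.392) at 7°, size 97x57, which fits the given size. All poses are reachable, so I'll pick it up.

Run:
```python
from act import *
robot.grip(.80,40)
yw=above(.467,.392,.10,D(7)); st("above")
robot.move_straight([.467,.392,.03],vel=.15)
c=robot.move_straight([.467,.392,.004],vel=.03,contact_N=4); s=st(f"contact {c}")
z=s["tcp_pos"][2]; robot.move_straight([.467,.392,z+.003],vel=.05)
robot.grip(0,40); s=st("gripped")
robot.move_straight([.467,.392,.12],vel=.2); s=st("lifted")
open("z.txt","w").write(str(z+.003))
```

```text
above t 1.6 tcp [0.4666 0.3938 0.1007] yaw -3.018 open 0.797 gf 0.0 wf [-0.2  0.2  0.6]
contact True t 3.0 tcp [0.4667 0.3917 0.0039] yaw -3.019 open 0.800 gf 2.4 wf [-0.1 -0.8  5. ]
gripped t 3.6 tcp [0.4673 0.393  0.0077] yaw -3.019 open 0.615 gf 45.0 wf [-0.8  0.3  5.5]
lifted t 4.3 tcp [0.4663 0.3911 0.1188] yaw -3.020 open 0.614 gf 41.9 wf [ 0.2 -0.2 -0.8]
```

Run:
```python
from act import *
x,y,a=CARD
above(x,y,.10,a); robot.move_straight([x,y,.03],vel=.2)
c=robot.move_straight([x,y,.008],vel=.03,contact_N=4); st(f"contact {c}")
robot.grip(.74); st("rel")
robot.move_straight([x,y,.10],vel=.25)
x,y,a=TMP
above(x,y,.12,a); f=robot.grab_frame("top"); st("at tmpl")
import cv2; cv2.imwrite("pics/top1.png",cv2.resize(f["image"][180:255,210:370,::-1],None,fx=5,fy=5,interpolation=cv2.INTER_CUBIC)); np.savez("pics/top1.npz",**f)
```

```text
contact True t 7.0 tcp [ 0.4257 -0.0361  0.0097] yaw 1.391 open 0.611 gf 46.2 wf [-1.6  0.   6.5]
rel t 7.3 tcp [ 0.4251 -0.036   0.0092] yaw 1.391 open 0.739 gf 0.0 wf [-0.9  0.4  0.6]
at tmpl t 8.9 tcp [0.3883 0.2419 0.1195] yaw 1.233 open 0.739 gf 0.0 wf [ 0.3 -0.5  0.1]
```

View pics/top1.png

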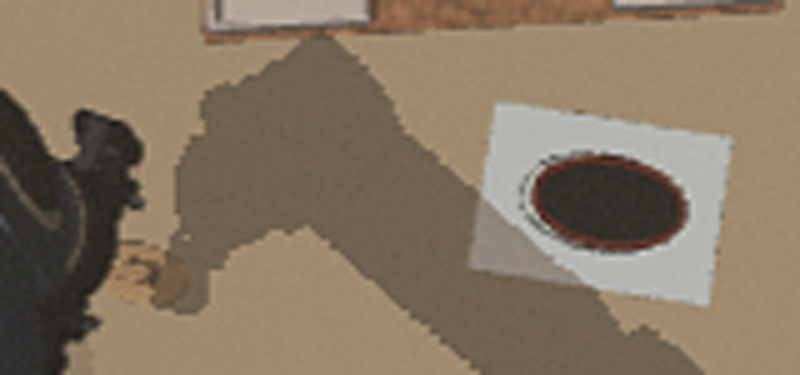

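The plaque (crop 610,203) lies on the card, with the outline showing at its left end (525,190). I'll measure that offset.

Run:
```python
from see import *
np.set_printoptions(precision=1,suppress=True)
f=dict(np.load("pics/top1.npz"));hsv=cv2.cvtColor(f["image"],cv2.COLOR_RGB2HSV)
m=blob(((hsv[...,2]<90)).astype(np.uint8),(300,200,362,240));print("plaque",m.sum(),*rect(f,m,.012),*pca(f,m,.012))
f0=dict(np.load("pics/top0.npz"));h0=cv2.cvtColor(f0["image"],cv2.COLOR_RGB2HSV)
c=blob((h0[...,2]<130).astype(np.uint8),(310,205,352,235)) ;print("oval",c.sum(),*rect(f0,c,.002),*pca(f0,c,.002))
```

```text
plaque 386 [424.9 -39.9] [85.1 54.9] 88.76366424560547 [424.6 -40.2] [90.4 51.3] 79.89182382222242
oval 13 [400.1 -66.5] [37.   4.8] -66.83431434631348 [400.1 -66. ] [46.9  6.1] -67.86725281262471
```

The plaque is about 4 mm off along its length, within tolerance, with the angle right. I'll place the template centred on the measured plaque, then do the jar.

Run:
```python
from act import *
x,y,a=TMP
robot.grip(.5,30)
robot.move_straight([x,y,.05],vel=.2); robot.move_straight([x,y,.019],vel=.05,contact_N=6); s=st("down")
robot.grip(0,30); st("grip"); zg=s["tcp_pos"][2]
robot.move_straight([x,y,.10],vel=.2); s=st("lift")
x,y,a=.4250,-.0395,CARD[2]
above(x,y,.10,a); robot.move_straight([x,y,.045],vel=.2)
c=robot.move_straight([x,y,zg+.009],vel=.03,contact_N=3); st(f"contact {c}")
robot.grip(.35); st("rel")
robot.move_straight([x,y,.12],vel=.25)
x,y=JAR
robot.grip(.9)
above(x,y,.13,D(-28)); robot.move_straight([x,y,.04],vel=.2,contact_N=8); st("jar down")
robot.grip(0,40); st("jar grip")
f=robot.grab_frame("top"); import cv2; np.savez("pics/top2.npz",**f)
cv2.imwrite("pics/top2.png",cv2.resize(f["image"][140:250,290:450,::-1],None,fx=5,fy=5,interpolation=cv2.INTER_CUBIC))
```

```text
down t 10.6 tcp [0.3881 0.2436 0.0189] yaw 1.236 open 0.502 gf 0.0 wf [1.2 0.  0.5]
grip t 10.9 tcp [0.3882 0.2439 0.0193] yaw 1.236 open 0.107 gf 32.0 wf [-0.2 -0.8  2.5]
lift t 11.5 tcp [0.3875 0.2436 0.0996] yaw 1.236 open 0.113 gf 31.7 wf [ 0.1 -0.7 -0.1]
contact True t 13.5 tcp [ 0.4255 -0.0394  0.031 ] yaw 1.391 open 0.109 gf 32.6 wf [-0.2  0.5  3.4]
rel t 13.8 tcp [ 0.4248 -0.0393  0.0307] yaw 1.391 open 0.350 gf 0.0 wf [0.2 0.3 0.3]
jar down t 16.7 tcp [ 0.597  -0.3133  0.0408] yaw -0.488 open 0.904 gf 0.0 wf [0.1 0.4 0.1]
jar grip t 17.1 tcp [ 0.5985 -0.3123  0.0422] yaw -0.488 open 0.478 gf 41.0 wf [0.2 3.6 6.4]
```

View pics/top2.png

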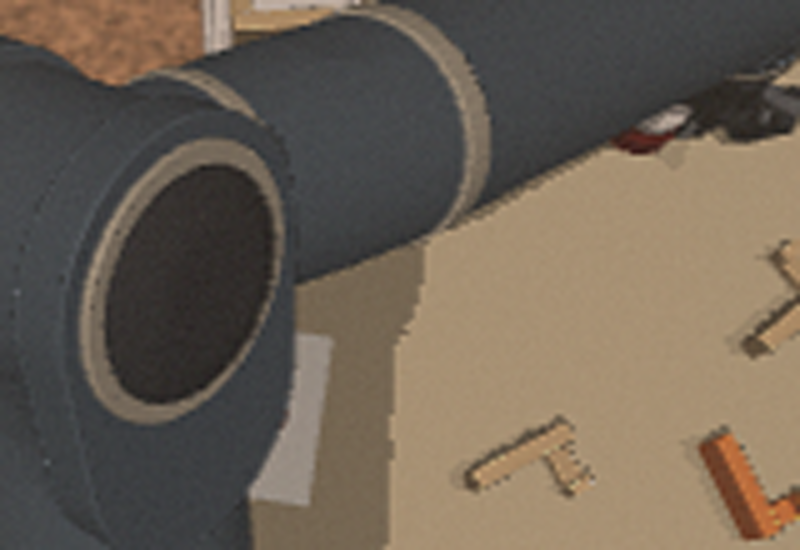

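The arm hides the card here (jar gripped at crop 650,130). The template contact height of 31 mm equals the expected 19+12. I'll place the jar, then foot_r.

Run:
```python
from act import *
import cv2
x,y=JAR
s=robot.sense(); zg=s["tcp_pos"][2]
robot.move_straight([x,y,.13],vel=.2); st("lift")
x,y=MID
above(x,y,.13,TR+D(90)); robot.move_straight([x,y,.06],vel=.2)
c=robot.move_straight([x,y,zg-.002],vel=.03,contact_N=4); st(f"contact {c}")
robot.grip(.75); st("rel")
robot.move_straight([x,y,.14],vel=.25)
robot.grip(.5)
x,y,a=FR
above(x,y,.13,a); robot.move_straight([x,y,.06],vel=.2); c=robot.move_straight([x,y,.024],vel=.08,contact_N=6); st(f"down {c}")
f=robot.grab_frame("top"); np.savez("pics/top3.npz",**f)
cv2.imwrite("pics/top3.png",cv2.resize(f["image"][125:245,240:400,::-1],None,fx=5,fy=5,interpolation=cv2.INTER_CUBIC))
robot.grip(0,40); st("grip")
robot.move_straight([x,y,.10],vel=.2); st("lift")
```

```text
lift t 17.8 tcp [ 0.5961 -0.3125  0.1292] yaw -0.489 open 0.477 gf 40.5 wf [-0.9  0.2 -1.6]
contact True t 20.1 tcp [0.6171 0.031  0.0452] yaw 1.608 open 0.477 gf 41.3 wf [-1.1 -0.4  4.4]
rel t 20.4 tcp [0.6161 0.031  0.0442] yaw 1.608 open 0.751 gf 0.0 wf [0.6 0.1 0.6]
down False t 23.7 tcp [ 0.3837 -0.2195  0.0243] yaw 2.019 open 0.499 gf 0.0 wf [-0.2  0.4 -0.5]
grip t 24.1 tcp [ 0.3838 -0.2194  0.0245] yaw 2.019 open 0.132 gf 39.8 wf [-0.6  0.8  5.7]
lift t 24.7 tcp [ 0.3831 -0.2188  0.0996] yaw 2.020 open 0.131 gf 38.9 wf [ 0.2  0.8 -0.3]
```

View pics/top3.png

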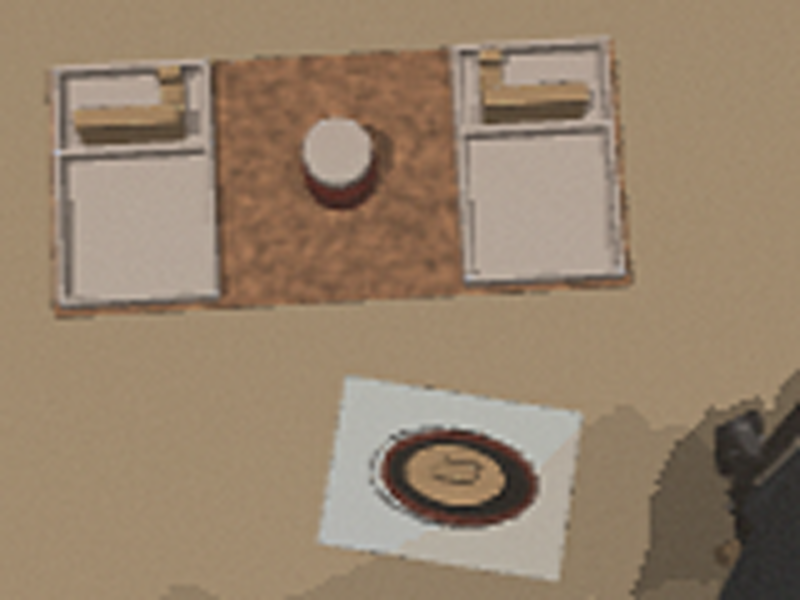

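The jar (crop 338,160) stands mid-mat, and the template (455,475) is on the plaque, near-centred. I'll place foot_r, then foot_l.

```bash
cat > feet.py <<'E'
from act import *
def place(tr,dx,dy,foot,zg):
    t=robot.sense()["tcp_rot"][2]; off=round(wrap(t-foot[2])/np.pi)*np.pi
    x,y=tray(tr,dx,dy); yw=wrap(TR-D(90)+off); print("rot",wrap(yw-t))
    robot.goto([x,y,.13],[np.pi,0,yw]); robot.move_straight([x,y,.055],vel=.2)
    c=robot.move_straight([x,y,zg+.002],vel=.03,contact_N=4); st(f"contact {c}")
    robot.grip(.33); st("rel"); robot.move_straight([x,y,.14],vel=.2)
E
python3 - <<'E'
from feet import *
place(TRR,.007,.006,FR,.0245)
robot.grip(.5)
x,y,a=FL
above(x,y,.13,a); robot.move_straight([x,y,.06],vel=.2); c=robot.move_straight([x,y,.024],vel=.08,contact_N=6); st(f"down {c}")
robot.grip(0,40); s=st("grip"); robot.move_straight([x,y,.13],vel=.2); st("lift")
place(TL,-.007,.006,FL,s["tcp_pos"][2])
robot.goto([.45,-.30,.30],[np.pi,0,robot.sense()["tcp_rot"][2]]); st("away")
import cv2
f=robot.grab_frame("top");np.savez("pics/top4.npz",**f);g=robot.grab_frame("side");np.savez("pics/side4.npz",**g)
cv2.imwrite("pics/top4.png",cv2.resize(f["image"][125:245,240:400,::-1],None,fx=5,fy=5,interpolation=cv2.INTER_CUBIC))
cv2.imwrite("pics/side4.png",cv2.resize(g["image"][110:260,230:430,::-1],None,fx=4,fy=4,interpolation=cv2.INTER_CUBIC))
E
```

```text
rot -0.41237443239744564
contact True t 27.0 tcp [ 0.6005 -0.0885  0.0306] yaw 1.608 open 0.133 gf 39.7 wf [-0.8  1.   5.6]
rel t 27.3 tcp [ 0.5997 -0.0882  0.0298] yaw 1.608 open 0.329 gf 0.0 wf [0.5 0.3 0.8]
down False t 30.6 tcp [ 0.4645 -0.392   0.0237] yaw 2.229 open 0.502 gf 0.0 wf [ 0.2 -0.2 -0.4]
grip t 31.0 tcp [ 0.465  -0.3922  0.0245] yaw 2.229 open 0.130 gf 43.0 wf [ 0.5 -0.1  1.4]
lift t 31.7 tcp [ 0.4642 -0.3911  0.1291] yaw 2.229 open 0.132 gf 42.9 wf [ 0.2 -0.4  0. ]
rot -0.6216429916698312
contact True t 35.0 tcp [0.5773 0.1603 0.0304] yaw 1.608 open 0.136 gf 43.8 wf [-0.4 -0.5  4.8]
rel t 35.3 tcp [0.5764 0.1602 0.0296] yaw 1.608 open 0.329 gf 0.0 wf [ 0.2  0.2 -1. ]
away t 37.8 tcp [ 0.4509 -0.2986  0.2994] yaw 1.610 open 0.332 gf 0.0 wf [-0.4  0.   0.8]
```

View pics/top4.png

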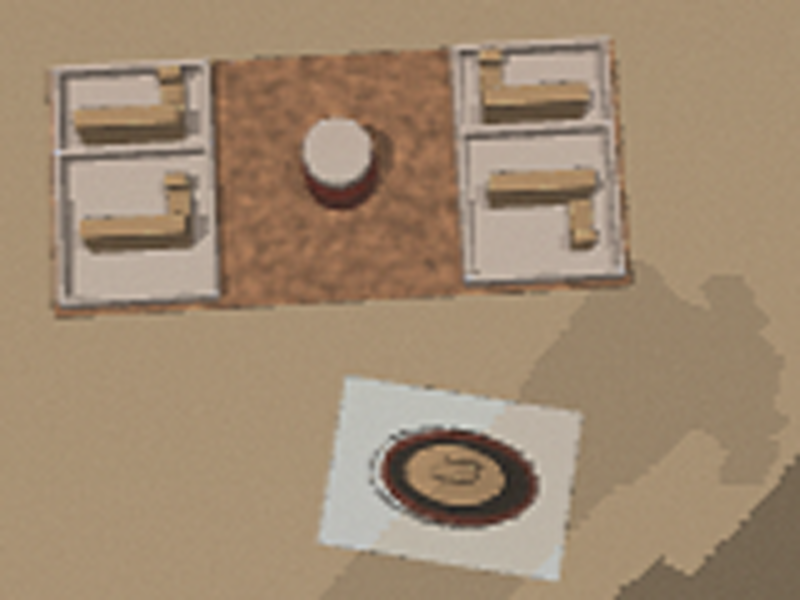

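View pics/side4.png

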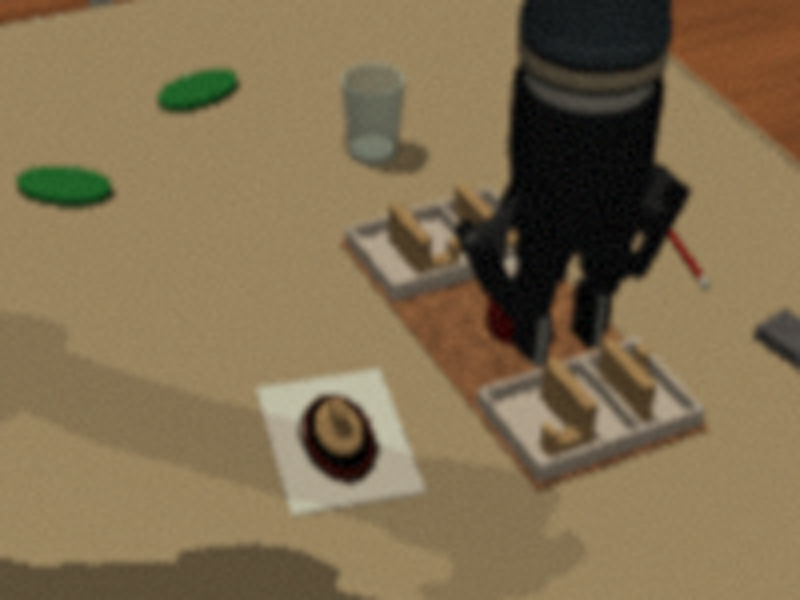

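Both feet stand upright in their own trays (crop 137,230 and 545,187). The jar is in place and the glass is undisturbed. The remaining check is the plaque and template offsets, in both views.

Run:
```python
from see import *
np.set_printoptions(precision=1,suppress=True)
for n,cb in (("top4",(300,195,362,243)),("side4",(293,202,338,240))):
    f=dict(np.load(f"pics/{n}.npz"));hsv=cv2.cvtColor(f["image"],cv2.COLOR_RGB2HSV);H,S,V=[hsv[...,i].astype(int) for i in range(3)]
    white=blob((S<45)&(V>90),cb) if 0 else blob(((S<50)&(V>80)).astype(np.uint8),cb)
    print(n,"card",white.sum(),*rect(f,white,.002))
    # hole in the card = plaque+template silhouette
    cs,_=cv2.findContours(white.astype(np.uint8),cv2.RETR_EXTERNAL,cv2.CHAIN_APPROX_NONE);fill=np.zeros(white.shape,np.uint8);cv2.drawContours(fill,[max(cs,key=len)],-1,1,-1)
    fill=cv2.erode(fill,np.ones((3,3)))
    dark=blob((fill>0)&((V<75)|((H<9)&(S>90))),cb) if 0 else blob(((fill>0)&((V<80)|((S>120)))).astype(np.uint8),cb)
    cs,_=cv2.findContours(dark.astype(np.uint8),cv2.RETR_EXTERNAL,cv2.CHAIN_APPROX_NONE);pf=np.zeros_like(fill);h=cv2.convexHull(max(cs,key=len));cv2.drawContours(pf,[h],-1,1,-1)
    print(" plaque",pf.sum(),*pca(f,pf,.012))
    tm=blob(((pf>0)&(V>90)&(S>60)&(H>9)).astype(np.uint8),cb)
    cs,_=cv2.findContours(tm.astype(np.uint8),cv2.RETR_EXTERNAL,cv2.CHAIN_APPROX_NONE);tf=np.zeros_like(fill);cv2.drawContours(tf,[cv2.convexHull(max(cs,key=len))],-1,1,-1)
    print(" templ",tf.sum(),*pca(f,tf,.017))
f=dict(np.load("pics/top4.npz"));z=cloud(f)[...,2]*1000
m=blob((abs(z-65)<7).astype(np.uint8),(295,140,320,170));print("jar",*rect(f,m,.065))
for b in((250,160,282,178),(335,157,362,168)):
    m=blob((abs(z-48)<6).astype(np.uint8),b);print("fin",m.sum(),*rect(f,m,.048))
m=blob((abs(z-33)<6).astype(np.uint8),(320,212,342,226)); print("bar",m.sum(),*pca(f,m,.037))
```

```text
top4 card 1197 [425.9 -36.1] [149.3 105.5] 79.68883514404297
 plaque 448 [424.3 -40.5] [91.7 57.8] 79.71396032495119
 templ 192 [425.8 -38. ] [61.6 36.6] 79.75300530845698
side4 card 636 [425.9 -32.8] [145.9 103.4] 79.92396545410156
 plaque 299 [421.8 -45.1] [98.6 55.9] 78.39960228414486
 templ 119 [425.5 -34. ] [63.5 35.3] 75.65833341972689
jar [616.7  26.5] [40.1 38.8] -0.9902496337890625
fin 89 [576.  151.1] [63.3 12.4] 88.78289031982422
fin 87 [598.6 -94.9] [60.5 12.5] 88.78565979003906
bar 22 [425.5 -35.4] [26.8 12.9] 68.26448503909774
```

The top view gives plaque-to-oval about 4.7 mm, template-to-plaque about 3 mm with matching angle, and jar-to-mid about 4.5 mm. The feet are well inside their limits. The side view's plaque figure includes its visible rim wall, which biases it towards the camera. Everything is within tolerance, so I'm handing in.

```bash
python3 -c "
from plant import robot
print(robot.close_job())"
```

```text
the job is handed in; nothing more can be done
None
```

I set the kit out and handed it in at about 38 s of robot time (no verdict came back): the plaque is about 5 mm off the drawn oval, the template about 3 mm off the plaque's centre, the jar about 4.5 mm off mid-mat, both feet are upright in their matching trays, and the glass was not touched.

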